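# Start the ink stirrer in its fast setting

### The arm

A 7-joint arm with a two-finger parallel gripper is mounted at the origin on a cart in front of the work surface, level with it; the furniture and walls round the work are solid. World frame = base frame: x ahead of the robot, y to its left, z up, the work surface at z = 0. Lengths are in m, angles in rad, forces in N, time in s.
With the tool pointing down it reaches from about 0.4 to 0.925 m from the base axis. Payload 5.6 kg.
Tool frame: the origin (TCP) lies on the centre line of the jaws, within the pads' length; the fingertips stand 14 mm ahead of it and the grasp point (between the pads) lies 5 mm behind it; z points along the fingers, y is the line along which they close (so a half turn about z gives the same grasp; the last joint's range is limited). The gripper opens to 85 mm and grips with 20 to 120 N. Pads are 22 mm wide; open, the fingers measure 114 mm over their backs; the gripper's body (76 mm by 85 mm) begins 54 mm behind the grasp point. The pads swing forward as they close: fully open they stand 13 mm farther back than shut.
Start: joints at [-1.245, 0.468, -0.012, 1.603, 0.006, 1.071, -0.056], TCP at [0.234, 0.606, 0.245] pointing down, gripper open.
Joint ranges: [-2.53, 2.53], [-0.31, 2.02], [-1.57, 1.55], [0.28, 2.44], [-1.29, 4.43], [0.15, 1.84], [-2.92, 2.92]. Speed limits (rad/s): [2.57, 2.57, 3.14, 3.14, 3.14, 3.14, 3.14].

### API

Orientations are given as a unit quaternion [x, y, z, w].
In Python, from station import bot, optics, workorder, finder gives the robot as it stands. The module is installed in compiled form; this text tells all that it offers.
- The arm moves only by the shell command python3 -m handwheel 'ROWS' [FORCE]. ROWS is a JSON object of lists of equal length, an entry for each row: "delta_rot": the turn, a rotation vector about the world's x, y, z in rad, a list of three; "translation": the shift along the world's x, y, z in m, a list of three; "claw": the opening, from 0 (shut) to 1 (fully open). A call has exactly 10 rows; each row is the pose to reach, as a shift and turn from the pose commanded when the call began; what a row does not reach only later rows make up. A row lasts 1/8 s, in which the tool goes at most 62.5 mm and 10.7 degrees, less where a joint would pass 70% of its speed; a pose out of reach is approached as far as the arm can. A call with a gripper value outside its range is refused whole. The fingers move at their own pace and stop on an object; FORCE is the grip in N (left out, the last holds). Time passes only in rows, so rows that repeat a pose let the fingers close, or fill a call up. It gives the time, the measured TCP pose, the force, the opening and the grip force at its end, in the units of the state.
- bot.get_obs(): the state, without advancing time (a new reading comes with each control period).
- optics.snapshot(name): name is "side" or "top" or "wrist"; returns a dict with "frame" (400x640x3 uint8, red, green, blue), "intrinsics" (3x3 intrinsics, pixels), "R" (3x3) and "t" (3): a world point X has camera coordinates R X + t; the wrist camera has in their place "tool_from_camera" (4x4, takes a point from camera to tool coordinates, whose origin is the TCP and whose axes are the flange's). Camera axes: x right, y down, z forward; pixel columns grow to the right and rows downward; lengths in m; the calibration is good to about 2 mm. A picture is of the moment at which its call begins: read the wrist's pose just before it. There is no depth.
- workorder.job_done(): hands the job in; it is judged then, once.
Trained networks look in a picture, given as the dict that the camera call returned (one of the last four; its "shot" number tells which), for a name from the list of things; names that differ only in an ending like _2 or _b are one class to them, and where a whole thing is asked for, a point or a joint stands for the part that bears it (a point fixed in the world has none). Each returns a list of dicts, best first, with "p" (0 to 1); they miss things now and then, are a little off and sometimes report something else, mostly with a low value. They report only what shows in the picture. A call takes as long as a camera call. They do not tell look-alikes from the thing itself.
- finder.find_in(picture, query): "bbox" ([centre column, centre row, width, height] in pixels, round what is visible of it).
- finder.masks_of(picture, query): "mask" (400x640 bool, what is visible of it) and "bbox" ([centre column, centre row, width, height] in pixels, round what is visible of it).
The state is a dict: "clock": time; "qpos": joint angles; "qvel": joint speeds; "joint_torque": joint torques, N m; "tcp_pos": TCP position; "eef_rot": TCP orientation; "force": force on the tool from outside, world axes, zero at the start; "ft_torque": the same for the moment, N m; "finger_gap": opening from 0.0 (shut) to 1.0 (fully open); "grip_force": force on a finger pad.
Only numpy, scipy, OpenCV 4.12 (cv2) and the standard library are available. Lean on these libraries where they do the work, as an engineer would, in place of code of your own. Each camera call takes 0.05 s, during which the arm holds its last target. There are 200 camera calls.

### The job

Get the bench stirrer going on its fast setting, touching things with the fingertips only: first push the small glass jar along the stirrer's steel plate, without lifting or tipping it, until it is fully home against both locating pins. Then slide the selector lever away from you, past the first notch, to the second stop at the far end of its slot. Only then press the start button fully in and let it spring back; leave the lid, the dropper bottle, the brush and the rest where they are.

Things in the scene. Friction and masses are not known exactly. Their poses are not given: they have to be found in the camera images.
- stirrer: Bench stirrer, a low grey box with a white top, 170 mm (its x) by 280 mm (its y) by 60 mm high, fixed to the bench. Origin at the centre of its underside on the bench; its x points to its far side, away from the robot, y to its left, z up; its yaw varies by about 0.35 rad. Its flat top is 60 mm above the bench. On the left a thin flush steel plate carries the jar; on the right are the selector lever in a slot along x and, nearer the front, the start button.
- seat (a point): Where the middle of the jar's underside must come: the centre of the dark round spot on the steel plate, on the stirrer's top, at x +20, y +80 mm in the stirrer's frame. Behind the spot stand two steel locating pins, 10 mm thick and 36 mm high, their centres 34.5 mm from this point, about 52 degrees either side of the stirrer's +x; a jar pushed along +x stops against both and is centred by them.
- jar: Small glass jar, round, 58 mm in diameter, 68 mm tall, 0.14 kg (varies), with a dark label band, loose; it stands upright on the stirrer's steel plate, 40 to 75 mm in front of its seat (towards the stirrer's -x) and up to 12 mm to one side. Origin at the centre of its underside. Pushed low, near its foot, it slides upright.
- selector (a joint): Position of the selector lever along its slot, in m: 0 = off (near end of the slot), about 0.030 = first notch (slow; it rests between 0.026 and 0.034 there), 0.060 = second stop (fast, far end, a hard stop). It grows towards the stirrer's +x. Sprung notches hold it at all three places: it takes about 6 to 8 N to leave off and about 7 to 10 N to leave the first notch, after which (beyond about 0.050) it snaps to the second stop by itself. It starts at off (0 to 0.004).
- lever_paddle (a point): Middle of the selector lever's upright black paddle, 82 mm above the bench. The paddle is 12 mm thick (along the stirrer's x), 26 mm wide (y) and 32 mm tall, from 8 to 40 mm above the stirrer's top; the slot lies at y -80 mm in the stirrer's frame and this point runs from x -20 mm (off) to x +40 mm (second stop). It moves with the lever.
- start (a joint): Travel of the start button in m: 0 = released, 0.006 = fully in; it springs back when let go; fully in takes about 4 N, straight down.
- start_top (a point): Centre of the top face of the round start button, a grey plunger 26 mm in diameter in a black collar 42 mm wide; top 82 mm above the bench when released (collar's rim 72 mm), at x -55, y -108 mm in the stirrer's frame. Moves with the button.
- lid: Bystander: the jar's round brass screw lid, 62 mm in diameter, 13 mm tall, lying loose on the stirrer's top between the jar's plate and the lever, at about x +42, y -5 mm in the stirrer's frame. Origin at the centre of its underside.
- dropper: Bystander: brown dropper bottle, 33 mm wide, 96 mm tall, loose, standing on the bench close to the stirrer's left side. Origin at the centre of its underside.
- brush: Bystander: flat brush, 212 mm long, 10 mm thick, lying loose on the bench along the stirrer's front. Origin at the centre of its underside.
- mug: Bystander: white mug, 82 x 112 x 94 mm, loose, on the bench at the far left. Origin at the centre of its underside.
- tape: Bystander: roll of tape, 100 mm in diameter, 25 mm tall, loose, flat on the bench at the near left. Origin at the centre of its underside.
There are look-alikes about, which are no part of the job. There is more than one size of the jar; the one meant has the size given above.

How it is judged:
By the outcome, as a careful person would: the job done as asked, in the order asked, and still so for the second after the job is handed in, with the robot touching nothing.
It also fails if it takes over 58 s, if anything falls off the work surface, if the arm or the gripper's body presses on something with over 40 N, if the wrist force passes 120 N, or if a joint passes its speed limit or range.

## Working session

There is one attempt and no reset: what is moved stays moved. The work goes in short steps, Python scripts to look and compute and a shell command to move; the robot and the scene stay as the last step left them, time stands still between calls to the robot, and variables do not carry over. Pictures are saved under pics/ and viewed, at most 10 in all, crops included, and the job is handed in when it is done.

```bash
mkdir -p pics; python3 - <<'E'
from station import bot, optics, finder
import cv2
o=bot.get_obs(); print({k:(o[k]) for k in('clock','tcp_pos','eef_rot','force','finger_gap')})
for n in('top','side'):
    s=optics.snapshot(n); cv2.imwrite(f'pics/{n}0.png',s['frame'][:,:,::-1])
    print(n,s['intrinsics'],s['R'],s['t'])
    for q in('stirrer','jar','lever_paddle','start_top','lid','dropper'):
        print(q,[(round(d['p'],2),[round(v) for v in d['bbox']]) for d in finder.find_in(s,q)][:4])
E
```

```text
{'clock': 0.0, 'tcp_pos': array([0.23416847, 0.60577715, 0.24432554]), 'eef_rot': array([ 1.83364379e-01,  9.83044609e-01, -8.88745894e-04, -1.05819852e-04]), 'force': array([ 0.14371903, -0.96168691, -0.12505756]), 'finger_gap': 1.0003401333851154}
top [[446.84117391   0.         316.06297284]
 [  0.         446.84117391 199.50944924]
 [  0.           0.           1.        ]] [[ 0.06906157 -0.99760325  0.0042734 ]
 [-0.97153176 -0.06822855 -0.22687198]
 [ 0.2266198   0.01151639 -0.97391521]] [0.08441012 0.56447685 1.02059897]
stirrer [(0.55, [326, 187, 127, 98])]
jar [(0.92, [310, 281, 34, 35]), (0.85, [290, 188, 22, 27]), (0.8, [242, 185, 23, 24])]
lever_paddle [(0.4, [356, 200, 12, 9])]
start_top [(0.56, [362, 220, 8, 12]), (0.19, [232, 274, 46, 40])]
lid [(0.97, [336, 167, 24, 26])]
dropper [(0.67, [263, 149, 17, 23]), (0.53, [339, 168, 25, 23])]
side [[372.29108757   0.         316.30401099]
 [  0.         372.29108757 196.05906461]
 [  0.           0.           1.        ]] [[-9.90541079e-01 -1.37215661e-01  4.83013390e-04]
 [-7.92075454e-02  5.68906947e-01 -8.18578677e-01]
 [ 1.12047025e-01 -8.10874064e-01 -5.74394216e-01]] [0.549666   0.06193204 0.91253515]
stirrer [(0.82, [287, 224, 116, 98]), (0.53, [278, 197, 30, 24])]
jar [(0.96, [396, 228, 37, 54]), (0.89, [294, 218, 28, 45]), (0.8, [276, 288, 21, 28])]
lever_paddle [(0.59, [313, 185, 7, 12])]
start_top []
lid [(0.66, [277, 196, 30, 21]), (0.27, [313, 182, 3, 13])]
dropper [(0.74, [293, 218, 28, 41]), (0.64, [233, 258, 17, 34])]
```

```bash
python3 - <<'E'
import cv2,numpy as np
a=cv2.imread('pics/top0.png')[110:310,190:430]; b=cv2.imread('pics/side0.png')[130:330,190:430]
cv2.imwrite('pics/c0.png',cv2.resize(np.vstack([a]),None,fx=3,fy=3,interpolation=cv2.INTER_CUBIC)[:600])
cv2.imwrite('pics/c1.png',cv2.resize(b,None,fx=3,fy=3,interpolation=cv2.INTER_CUBIC))
E
```

```text
(no output)
```

View pics/c0.png

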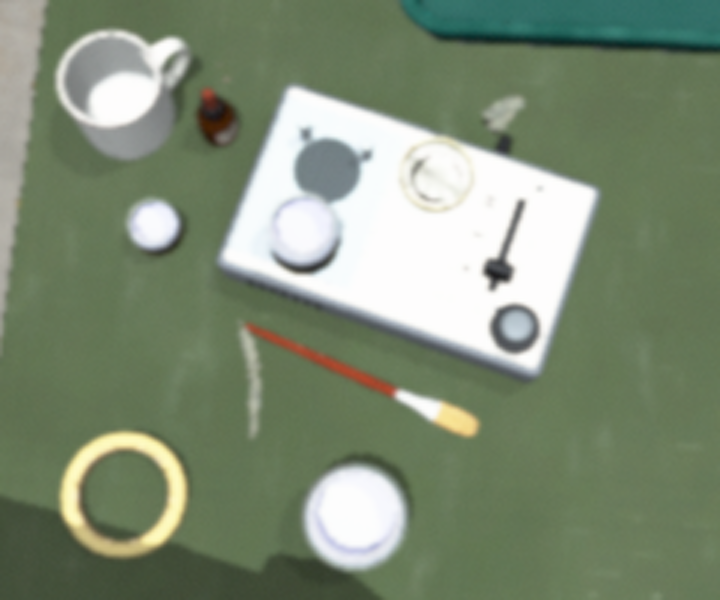

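View pics/c1.png

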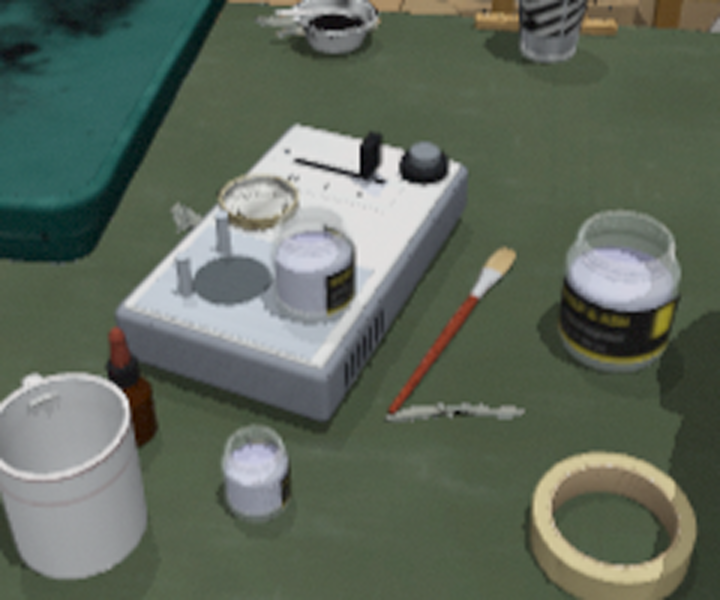

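Three jars show, by top-image pixel: a big one on the bench at (310,281), a tiny one on the bench at (242,185), and one standing on the steel plate at (290,188). The plate jar is the one meant, since it stands before the spot and its size looks right. Next I fit the stirrer and jar poses and check the jar's size.

```bash
cat > h.py <<'E'
import numpy as np
from scipy.optimize import least_squares
def proj(s,X):
    c=np.atleast_2d(X)@np.array(s['R']).T+s['t']; p=c@np.array(s['intrinsics']).T; return p[:,:2]/p[:,2:]
def S2W(p,P):
    P=np.atleast_2d(P); c,s=np.cos(p[2]),np.sin(p[2])
    return np.c_[p[0]+c*P[:,0]-s*P[:,1],p[1]+s*P[:,0]+c*P[:,1],P[:,2]]
def cyl(x,y,z,r,h,n=48):
    a=np.linspace(0,2*np.pi,n); c=np.c_[x+r*np.cos(a),y+r*np.sin(a)]
    return np.vstack([np.c_[c,np.full(n,z)],np.c_[c,np.full(n,z+h)]])
def box(s,P):
    q=proj(s,P); return np.r_[q.min(0),q.max(0)]
E
python3 - <<'E'
from h import *
from station import optics,finder
import cv2
T=optics.snapshot('top');S=optics.snapshot('side')
o=np.array([190,110]);o2=np.array([190,130])
C=[[85,140,60],[85,-140,60],[-85,140,60],[-85,-140,60],[20,80,60],[-55,-108,82]]
tp=[[292,87],[597,190],[220,262],[538,374],[327,170],[515,325]]
sp=[[120,310],[298,125],[330,380],[467,170],[232,280],[425,150]]
C=np.array(C)/1000;tp=np.array(tp)/3+o;sp=np.array(sp)/3+o2
f=lambda p:np.r_[proj(T,S2W(p,C))-tp,proj(S,S2W(p,C))-sp].ravel()
r=least_squares(f,[.55,0,-.2],loss='soft_l1');print('stirrer',r.x.round(4));print(f(r.x).reshape(-1,2).round(1).tolist())
np.save('p.npy',r.x)
d=[max([m for m in finder.masks_of(s,'jar') if abs(m['bbox'][0]-u)<12 and abs(m['bbox'][1]-v)<14],key=lambda m:m['p'],default=None) for s,u,v in((T,290,188),(S,295,218))]
bb=[]
for m in d:
    v,u=np.where(m['mask']); bb.append(np.array([u.min(),v.min(),u.max()+1,v.max()+1])); print(m['p'],bb[-1])
g=lambda q:np.r_[box(T,cyl(q[0],q[1],.06,q[2],q[3]))-bb[0],box(S,cyl(q[0],q[1],.06,q[2],q[3]))-bb[1]]
j=least_squares(g,[*S2W(r.x,[-.03,.08,0])[0,:2],.029,.068],loss='soft_l1',x_scale=[.01]*4);print('jar',j.x.round(4),g(j.x).round(1))
c,s=np.cos(r.x[2]),np.sin(r.x[2]);dd=j.x[:2]-r.x[:2];print('jar in stirrer',[c*dd[0]+s*dd[1],-s*dd[0]+c*dd[1]])
E
```

```text
stirrer [ 0.5964  0.1012 -0.2748]
[[-2.3, -2.7], [1.9, -1.0], [-2.8, 0.7], [0.2, 1.8], [-0.6, 0.5], [0.1, 0.4], [-3.2, -0.7], [-1.7, -1.8], [-0.6, -1.2], [2.0, -2.8], [0.5, 0.6], [0.4, 0.2]]
0.65 [279 174 304 202]
0.78 [280 199 309 239]
jar [0.5748 0.183  0.0285 0.0592] [-0.2 -0.7 -0.1  0.7  0.4  0.2 -0.3 -0.5]
jar in stirrer [np.float64(-0.04295231802224787), np.float64(0.07288070136413927)]
```

```bash
python3 -m handwheel '{"translation":[[0.035,-0.05,0],[0.07,-0.1,0],[0.105,-0.15,0],[0.14,-0.2,0],[0.175,-0.25,0],[0.21,-0.3,0],[0.245,-0.35,0],[0.292,-0.405,-0.02],[0.292,-0.405,-0.03],[0.292,-0.405,-0.03]],"delta_rot":[[0,0,0.03],[0,0,0.06],[0,0,0.09],[0,0,0.093],[0,0,0.093],[0,0,0.093],[0,0,0.093],[0,0,0.093],[0,0,0.093],[0,0,0.093]],"claw":[0.47,0.47,0.47,0.47,0.47,0.47,0.47,0.47,0.47,0.47]}' 20
python3 - <<'E'
from station import bot, optics, finder
import cv2
o=bot.get_obs(); s=optics.snapshot('wrist'); cv2.imwrite('pics/w0.png',s['frame'][:,:,::-1])
print(o['clock'],o['tcp_pos'],o['eef_rot'],s['intrinsics'],s['tool_from_camera'])
for q in('jar','lever_paddle','start_top','lid'): print(q,[(round(d['p'],2),[round(v) for v in d['bbox']]) for d in finder.find_in(s,q)][:3])
E
```

```text
clock: 2.15
tcp_pos: [0.5259, 0.2006, 0.2142]
eef_rot: [0.138, 0.99, -0.001, -0.001]
force: [-0.5, 1.3, -0.0]
finger_gap: 0.47
grip_force: 0.0
2.15 [0.52585087 0.20064185 0.21416385] [ 1.38322794e-01  9.90386422e-01 -5.82617652e-04 -1.09588608e-03] [[297.33915207   0.         317.67824449]
 [  0.         297.33915207 195.62329112]
 [  0.           0.           1.        ]] [[-1.45469483e-04 -9.46372877e-01 -3.23076395e-01  8.36208741e-02]
 [ 9.99999866e-01 -2.98171103e-04  4.23155588e-04  7.23501614e-05]
 [-4.96795016e-04 -3.23076290e-01  9.46372793e-01 -1.28724410e-01]
 [ 0.00000000e+00  0.00000000e+00  0.00000000e+00  1.00000000e+00]]
jar [(0.98, [179, 39, 131, 76]), (0.78, [431, 201, 49, 42]), (0.7, [317, 252, 70, 83])]
lever_paddle [(0.83, [161, 265, 41, 25])]
start_top [(0.67, [131, 232, 34, 26]), (0.45, [160, 267, 39, 23])]
lid []
```

View pics/w0.png

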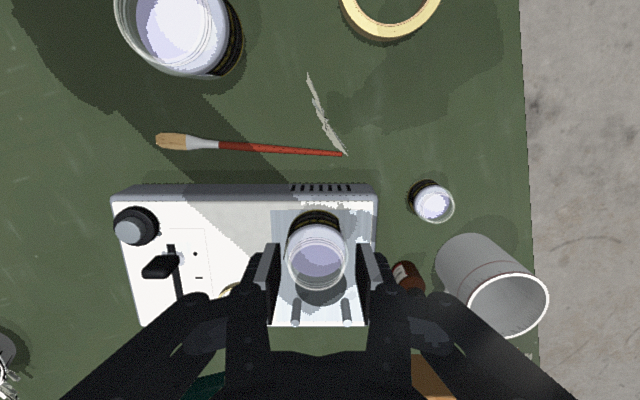

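The wrist view shows the meant jar on the plate at (317,250) with the pins behind it at about (297,315) and (347,313). The lever is at (161,265) and the button at (131,231). I refit everything with this closer view.

```bash
cat >> h.py <<'E'
from scipy.spatial.transform import Rotation as Ro
def wristcam(s,o):
    M=np.eye(4);M[:3,:3]=Ro.from_quat(o['eef_rot']).as_matrix();M[:3,3]=o['tcp_pos']
    W=np.linalg.inv(M@np.array(s['tool_from_camera'])); return dict(s,R=W[:3,:3],t=W[:3,3])
E
python3 - <<'E'
from h import *
from station import bot,optics,finder
T=optics.snapshot('top');o=bot.get_obs();w=optics.snapshot('wrist');W=wristcam(w,o)
a=np.radians(52);pl=[20+34.5*np.cos(a),80+34.5*np.sin(a)];pr=[pl[0],80-34.5*np.sin(a)]
C=np.array([[-85,140,60],[-85,-140,60],[-55,-108,82],[*pl,96],[*pr,96],[20,80,60],[-55,-108,82]])/1000
tp=[[377,195],[112,200],[131,231],[347,324],[297,325]]
ts=np.array([[327,170],[515,325]])/3+[190,110]
f=lambda p:np.r_[proj(W,S2W(p,C[:5]))-tp,2*(proj(T,S2W(p,C[5:]))-ts)].ravel()
r=least_squares(f,np.load('p.npy'),loss='soft_l1');print(r.x.round(4),f(r.x).reshape(-1,2).round(1).tolist())
f0=f(np.load('p.npy')).reshape(-1,2).round(1).tolist();print('old',f0)
np.save('p2.npy',r.x)
for m in finder.masks_of(w,'jar'):
    v,u=np.where(m['mask']);print(m['p'],u.min(),v.min(),u.max()+1,v.max()+1)
for q in([-.043,.073],[-.035,.080],[-.043,.080]): print(q,box(W,cyl(*S2W(r.x,[*q,0])[0,:2],.06,.029,.068)).round())
E
```

```text
[ 0.6014  0.1026 -0.2683] [[2.9, 1.1], [-8.6, -2.5], [-2.9, 2.8], [0.5, -1.1], [-2.0, -1.8], [-2.1, -2.5], [-0.3, -3.9]]
old [[1.0, -2.3], [-12.0, -7.5], [-6.4, -2.0], [-2.2, -4.1], [-5.0, -5.1], [-1.1, 1.1], [0.1, 0.8]]
0.96 110 0 243 80
0.93 405 180 450 223
0.89 281 208 346 290
[-0.043, 0.073] [279. 208. 348. 299.]
[-0.035, 0.08] [287. 216. 356. 306.]
[-0.043, 0.08] [287. 208. 356. 299.]
```

```bash
python3 -m handwheel '{"translation":[[0,0,-0.03],[0,0,-0.06],[0,0,-0.09],[0,0,-0.11],[0,0,-0.12],[0,0,-0.125],[0,0,-0.131],[0,0,-0.131],[0,0,-0.131],[0,0,-0.131]],"delta_rot":[[0,0,0],[0,0,0],[0,0,0],[0,0,0],[0,0,0],[0,0,0],[0,0,0],[0,0,0],[0,0,0],[0,0,0]],"claw":[0.47,0.47,0.47,0.47,0.47,0.47,0.47,0.47,0.47,0.47]}'
python3 - <<'E'
from station import bot, optics
import cv2
o=bot.get_obs(); s=optics.snapshot('wrist')['frame'];t=optics.snapshot('side')['frame']
cv2.imwrite('pics/w1.png',__import__('numpy').hstack([cv2.resize(s[150:400,170:470],None,fx=1.33,fy=1.33),cv2.resize(t[150:270,230:374],(399,332))])[:,:,::-1])
E
```

```text
clock: 3.8
tcp_pos: [0.5266, 0.2014, 0.0847]
eef_rot: [0.138, 0.99, 0.0, 0.0]
force: [0.6, -0.2, -0.4]
finger_gap: 0.468
grip_force: 0.0
```

View pics/w1.png

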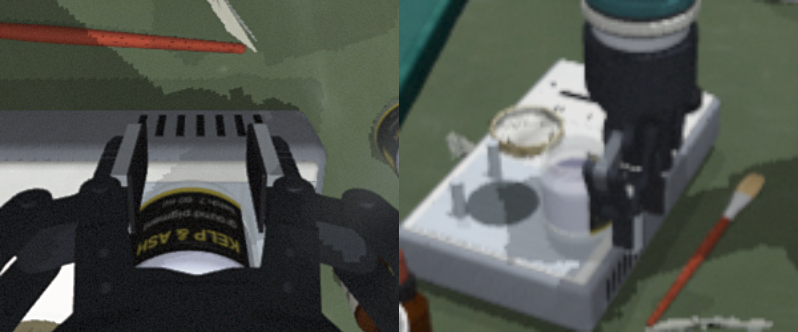

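```bash
python3 -m handwheel '{"translation":[[0.006,-0.0012,-0.005],[0.0125,-0.0025,-0.005],[0.019,-0.0038,-0.005],[0.026,-0.0052,-0.005],[0.033,-0.0066,-0.005],[0.04,-0.008,-0.005],[0.047,-0.0094,-0.005],[0.054,-0.0108,-0.005],[0.061,-0.0122,-0.005],[0.068,-0.0136,-0.005]],"delta_rot":[[0,0,0],[0,0,0],[0,0,0],[0,0,0],[0,0,0],[0,0,0],[0,0,0],[0,0,0],[0,0,0],[0,0,0]],"claw":[0.47,0.47,0.47,0.47,0.47,0.47,0.47,0.47,0.47,0.47]}'
python3 - <<'E'
from station import bot, optics
import cv2
o=bot.get_obs(); s=optics.snapshot('top')['frame'];t=optics.snapshot('side')['frame']
cv2.imwrite('pics/w2.png',__import__('numpy').hstack([cv2.resize(s[130:230,250:370],(399,332)),cv2.resize(t[150:270,230:374],(399,332))])[:,:,::-1])
E
```

```text
clock: 5.15
tcp_pos: [0.5948, 0.1876, 0.0793]
eef_rot: [0.137, 0.991, 0.0, 0.0]
force: [-1.1, 0.3, -0.7]
finger_gap: 0.471
grip_force: 0.2
```

View pics/w2.png

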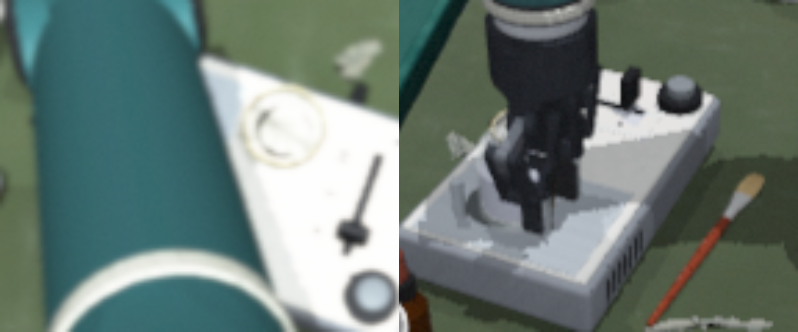

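The jar is hidden behind the fingers in the side view at about (530,190), and the push force is about 1 N, as expected for sliding. I continue slowly until the force rises at the pins.

```bash
python3 -m handwheel '{"translation":[[0.002,-0.0005,0],[0.004,-0.001,0],[0.006,-0.0015,0],[0.008,-0.002,0],[0.010,-0.0026,0],[0.012,-0.0031,0],[0.0135,-0.0036,0],[0.015,-0.004,0],[0.0165,-0.0044,0],[0.0165,-0.0044,0]],"delta_rot":[[0,0,0],[0,0,0],[0,0,0],[0,0,0],[0,0,0],[0,0,0],[0,0,0],[0,0,0],[0,0,0],[0,0,0]],"claw":[0.47,0.47,0.47,0.47,0.47,0.47,0.47,0.47,0.47,0.47]}'

```

```text
clock: 6.5
tcp_pos: [0.6087, 0.1838, 0.0792]
eef_rot: [0.137, 0.991, -0.0, -0.002]
force: [-8.7, 1.5, 5.9]
finger_gap: 0.471
grip_force: 3.3
```

```bash
python3 -m handwheel '{"translation":[[-0.004,0.0011,0],[-0.01,0.0027,0],[-0.025,0.0067,0],[-0.045,0.012,0],[-0.065,0.0174,0],[-0.085,0.0228,0.02],[-0.085,0.0228,0.06],[-0.085,0.0228,0.1],[-0.085,0.0228,0.135],[-0.085,0.0228,0.135]],"delta_rot":[[0,0,0],[0,0,0],[0,0,0],[0,0,0],[0,0,0],[0,0,0],[0,0,0],[0,0,0],[0,0,0],[0,0,0]],"claw":[0.47,0.47,0.47,0.47,0.47,0.47,0.47,0.47,0.47,0.47]}'
python3 - <<'E'
from h import *
from station import bot,optics,finder
import cv2
o=bot.get_obs();w=optics.snapshot('wrist');W=wristcam(w,o);T=optics.snapshot('top');S=optics.snapshot('side')
p=np.load('p2.npy')
P=cyl(*S2W(p,[.02,.08,0])[0,:2],.06,.029,.068)
for s in(W,T,S):
    print('pred',box(s,P).round())
    for m in finder.masks_of(s,'jar')[:4]:
        v,u=np.where(m['mask']);print(round(m['p'],2),u.min(),v.min(),u.max()+1,v.max()+1)
t=S['frame']
cv2.imwrite('pics/w3.png',np.hstack([cv2.resize(w['frame'][180:360,230:446],(480,400)),cv2.resize(t[170:250,240:304],(320,400),interpolation=2)])[:,:,::-1])
E
```

```text
clock: 7.75
tcp_pos: [0.5268, 0.207, 0.2173]
eef_rot: [0.137, 0.991, 0.002, 0.003]
force: [0.2, -0.4, -0.3]
finger_gap: 0.472
grip_force: 0.0
pred [285. 261. 349. 353.]
0.86 288 260 347 344
0.84 400 177 446 222
0.82 105 0 237 80
0.59 135 251 173 278
pred [285. 145. 310. 177.]
0.61 357 213 368 224
0.58 296 151 310 176
pred [249. 191. 279. 233.]
0.88 377 201 417 255
0.76 252 193 281 233
0.76 264 272 288 305
0.24 367 282 422 333
```

View pics/w3.png

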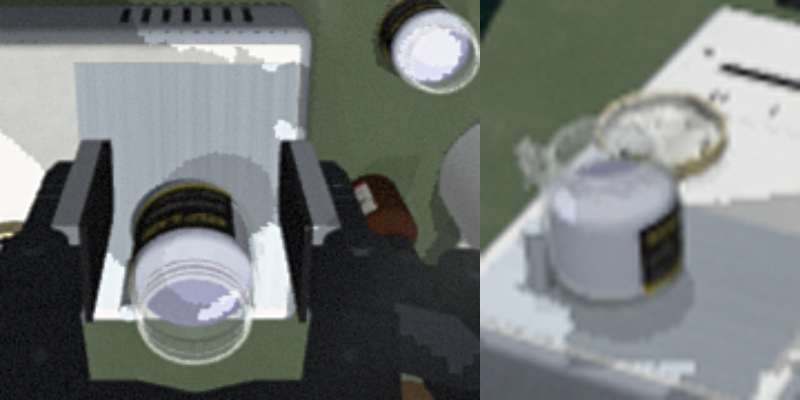

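The jar stands upright at the pins; the near-side outline matches the seated prediction to about 1 px. The cradle could still hold it off one pin, so I make a gentle second push with shut fingertips, which leaves the jar free to centre itself.

```bash
python3 -m handwheel '{"translation":[[0,0,-0.03],[0,0,-0.07],[0,0,-0.11],[0,0,-0.131],[0,0,-0.131],[0.015,-0.004,-0.131],[0.03,-0.008,-0.131],[0.045,-0.012,-0.131],[0.058,-0.0154,-0.131],[0.066,-0.0175,-0.131]],"delta_rot":[[0,0,0],[0,0,0],[0,0,0],[0,0,0],[0,0,0],[0,0,0],[0,0,0],[0,0,0],[0,0,0],[0,0,0]],"claw":[0,0,0,0,0,0,0,0,0,0]}' && python3 -m handwheel '{"translation":[[0.002,-0.0005,0],[0.004,-0.001,0],[0.006,-0.0016,0],[0.008,-0.0021,0],[0.0095,-0.0025,0],[0.011,-0.003,0],[0.0125,-0.0034,0],[0.014,-0.0038,0],[0.014,-0.0038,0],[0.014,-0.0038,0]],"delta_rot":[[0,0,0],[0,0,0],[0,0,0],[0,0,0],[0,0,0],[0,0,0],[0,0,0],[0,0,0],[0,0,0],[0,0,0]],"claw":[0,0,0,0,0,0,0,0,0,0]}'
```

```text
clock: 9.3
tcp_pos: [0.593, 0.188, 0.0834]
eef_rot: [0.138, 0.99, 0.0, 0.0]
force: [0.9, 0.3, 0.3]
finger_gap: 0.003
grip_force: 0.0
clock: 10.55
tcp_pos: [0.6032, 0.1854, 0.0823]
eef_rot: [0.137, 0.991, -0.0, -0.003]
force: [-5.6, 1.1, -1.6]
finger_gap: 0.0
grip_force: 0.0
```

```bash
python3 -m handwheel '{"translation":[[0.002,-0.0005,0],[0.003,-0.0008,0],[0.003,-0.0008,0],[-0.01,0.0027,0],[-0.05,0.0133,0],[-0.07,0.02,0.05],[-0.075,-0.03,0.095],[-0.075,-0.09,0.095],[-0.075,-0.141,0.095],[-0.075,-0.141,0.095]],"delta_rot":[[0,0,0],[0,0,0],[0,0,0],[0,0,0],[0,0,0],[0,0,0],[0,0,0],[0,0,0],[0,0,0],[0,0,0]],"claw":[0,0,0,0,0,0,0,0,0,0]}'
python3 - <<'E'
from h import *
from station import bot,optics,finder
import cv2
o=bot.get_obs();w=optics.snapshot('wrist');W=wristcam(w,o);T=optics.snapshot('top');S=optics.snapshot('side')
p=np.load('p2.npy')
P=cyl(*S2W(p,[.02,.08,0])[0,:2],.06,.029,.068)
for s in(W,T,S):
    print('pred',box(s,P).round())
    for m in finder.masks_of(s,'jar')[:4]:
        v,u=np.where(m['mask']);print(round(m['p'],2),u.min(),v.min(),u.max()+1,v.max()+1)
q=lambda n,X:print(n,proj(W,S2W(p,X)).round().tolist())
q('paddle top face',[[-.026,-.067,.1],[-.026,-.093,.1],[-.014,-.067,.1],[-.014,-.093,.1]]);q('button',[-.055,-.108,.082])
f=w['frame'].copy()
cv2.imwrite('pics/w4.png',np.hstack([cv2.resize(f,(640,400)),cv2.resize(S['frame'][170:250,244:276],(160,400),interpolation=2)])[:,:,::-1])
E
```

```text
clock: 11.8
tcp_pos: [0.5312, 0.0385, 0.1791]
eef_rot: [0.142, 0.99, -0.001, 0.001]
force: [0.7, 0.9, 0.9]
finger_gap: 0.001
grip_force: 0.0
pred [456. 235. 577. 342.]
0.98 568 138 640 188
0.78 456 237 564 334
pred [285. 145. 310. 177.]
0.92 288 150 312 177
0.81 291 264 327 300
pred [249. 191. 279. 233.]
0.86 376 201 417 255
0.8 251 193 281 232
0.76 264 273 287 305
paddle top face [[335.0, 241.0], [302.0, 241.0], [335.0, 254.0], [302.0, 255.0]]
button [[283.0, 199.0]]
```

View pics/w4.png

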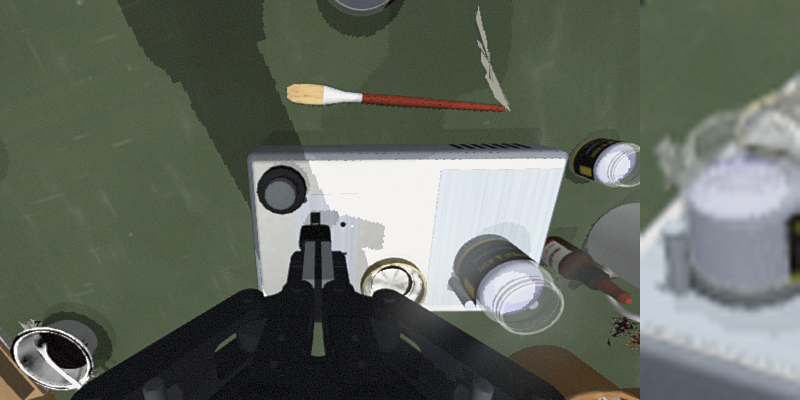

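The jar at (505,285) touches the visible pin at (455,285), with no spot showing, and every view matches the seated prediction. The button is at (281,193). The arm had not settled, so I measure again before going down.

```bash
python3 - <<'E'
from h import *
from station import bot,optics,finder
o=bot.get_obs();w=optics.snapshot('wrist');W=wristcam(w,o);print(o['tcp_pos'],o['eef_rot'])
p=np.load('p2.npy')
print('pred button',proj(W,S2W(p,[-.055,-.108,.082])).round(),'corners',proj(W,S2W(p,[[-.085,.14,.06],[-.085,-.14,.06],[.02,-.005,.06]])).round().tolist())
for q in('start_top','lever_paddle','lid'): print(q,[(round(d['p'],2),[round(v) for v in d['bbox']]) for d in finder.find_in(w,q)][:3])
g=w['frame'][...,:].astype(int)
# grey button disc: blobs
import cv2
sub=w['frame'][165:225,250:320]; c=cv2.HoughCircles(cv2.medianBlur(cv2.cvtColor(sub,cv2.COLOR_RGB2GRAY),3),cv2.HOUGH_GRADIENT,1,20,param1=80,param2=12,minRadius=9,maxRadius=32)
print(None if c is None else (c[0][:4]+[250,165,0]).round(1))
E
```

```text
[0.53087146 0.04547184 0.1781452 ] [ 1.36144511e-01  9.90688966e-01  2.11894628e-04 -1.38156236e-05]
pred button [[275. 201.]] corners [[571.0, 158.0], [239.0, 159.0], [390.0, 267.0]]
start_top [(0.56, [271, 198, 31, 32])]
lever_paddle [(0.64, [304, 238, 33, 26]), (0.31, [612, 269, 57, 118])]
lid [(0.56, [386, 279, 69, 42]), (0.3, [577, 276, 90, 71])]
[[274.5 188.5  27.5]]
```

```bash
python3 -m handwheel '{"translation":[[0,-0.002,-0.02],[0,-0.002,-0.045],[0,-0.002,-0.065],[0,-0.002,-0.074],[0,-0.002,-0.079],[0,-0.002,-0.079],[0.003,-0.003,-0.079],[0.006,-0.0036,-0.079],[0.009,-0.0044,-0.079],[0.009,-0.0044,-0.079]],"delta_rot":[[0,0,0],[0,0,0],[0,0,0],[0,0,0],[0,0,0],[0,0,0],[0,0,0],[0,0,0],[0,0,0],[0,0,0]],"claw":[0,0,0,0,0,0,0,0,0,0]}'
python3 - <<'E'
from station import optics
import cv2,numpy as np
w=optics.snapshot('wrist')['frame'];S=optics.snapshot('side')['frame']
cv2.imwrite('pics/w5.png',np.hstack([w[130:330,200:420].repeat(2,0).repeat(2,1),cv2.resize(S[140:240,260:350],(360,400),interpolation=2)])[:,:,::-1])
E
```

```text
clock: 13.55
tcp_pos: [0.5402, 0.0393, 0.0994]
eef_rot: [0.138, 0.99, 0.0, 0.0]
force: [-0.6, -0.0, 0.1]
finger_gap: -0.001
grip_force: 0.0
```

View pics/w5.png

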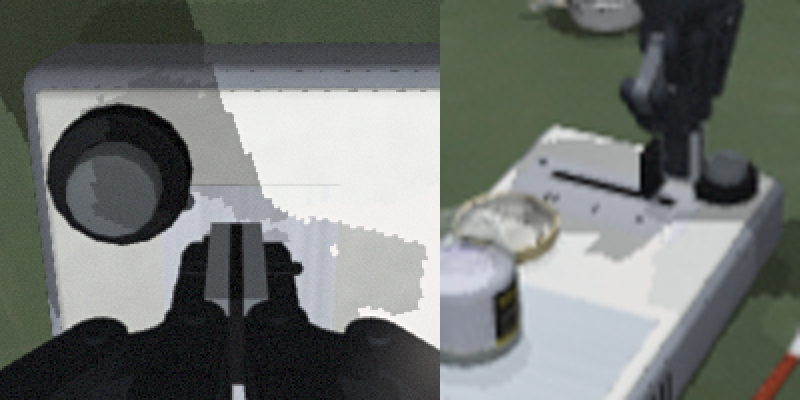

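The shut fingertips stand clear of the button, just in front of the paddle, at (650,170) in the side half. Now I push.

```bash
python3 -m handwheel '{"translation":[[0.0048,-0.0013,0],[0.0096,-0.0027,0],[0.0145,-0.004,0],[0.0193,-0.0053,0],[0.0241,-0.0067,0],[0.0289,-0.008,0],[0.0337,-0.0093,0],[0.0386,-0.0106,0],[0.0434,-0.012,0],[0.0482,-0.0133,0]],"delta_rot":[[0,0,0],[0,0,0],[0,0,0],[0,0,0],[0,0,0],[0,0,0],[0,0,0],[0,0,0],[0,0,0],[0,0,0]],"claw":[0,0,0,0,0,0,0,0,0,0]}' && python3 -m handwheel '{"translation":[[0.003,-0.0008,0],[0.006,-0.0016,0],[0.009,-0.0024,0],[0.012,-0.0032,0],[0.0145,-0.0039,0],[0.0145,-0.0039,0],[0.0145,-0.0039,0],[0.0145,-0.0039,0],[0.0145,-0.0039,0],[0.0145,-0.0039,0]],"delta_rot":[[0,0,0],[0,0,0],[0,0,0],[0,0,0],[0,0,0],[0,0,0],[0,0,0],[0,0,0],[0,0,0],[0,0,0]],"claw":[0,0,0,0,0,0,0,0,0,0]}'
```

```text
clock: 14.9
tcp_pos: [0.5871, 0.0264, 0.099]
eef_rot: [0.137, 0.991, 0.0, -0.001]
force: [-3.0, 0.6, 0.5]
finger_gap: -0.004
grip_force: 1.3
clock: 16.15
tcp_pos: [0.6016, 0.0225, 0.0991]
eef_rot: [0.137, 0.991, 0.0, -0.001]
force: [-5.5, 1.3, 3.6]
finger_gap: 0.001
grip_force: 2.6
```

```bash
python3 -m handwheel '{"translation":[[0.001,-0.0003,0],[0.002,-0.0005,0],[0.003,-0.0008,0],[0.004,-0.0011,0],[0.004,-0.0011,0],[0.004,-0.0011,0],[0.004,-0.0011,0],[0.004,-0.0011,0],[0.004,-0.0011,0],[0.004,-0.0011,0]],"delta_rot":[[0,0,0],[0,0,0],[0,0,0],[0,0,0],[0,0,0],[0,0,0],[0,0,0],[0,0,0],[0,0,0],[0,0,0]],"claw":[0,0,0,0,0,0,0,0,0,0]}'
```

```text
clock: 17.4
tcp_pos: [0.602, 0.0225, 0.0989]
eef_rot: [0.137, 0.991, 0.0, -0.005]
force: [-15.3, 3.3, 12.0]
finger_gap: 0.002
grip_force: 7.8
```

```bash
python3 -m handwheel '{"translation":[[-0.006,0.0016,0],[-0.02,0.0053,0],[-0.025,0.0066,0.03],[-0.04,0.004,0.06],[-0.065,-0.003,0.06],[-0.09,-0.0105,0.06],[-0.09,-0.0105,0.06],[-0.09,-0.0105,0.06],[-0.09,-0.0105,0.06],[-0.09,-0.0105,0.06]],"delta_rot":[[0,0,0],[0,0,0],[0,0,0],[0,0,0],[0,0,0],[0,0,0],[0,0,0],[0,0,0],[0,0,0],[0,0,0]],"claw":[0,0,0,0,0,0,0,0,0,0]}'
python3 - <<'E'
from h import *
from station import bot,optics,finder
import cv2
o=bot.get_obs();w=optics.snapshot('wrist');W=wristcam(w,o);S=optics.snapshot('side')
print(o['tcp_pos']);tip=o['tcp_pos']*[1,1,0]+[0,0,.082]
print('button top below tip',proj(W,tip).round(),'pred',proj(W,S2W(np.load('p2.npy'),[-.055,-.108,.082])).round())
p=np.load('p2.npy')
for n,x in(('off',-.02),('slow',.01),('fast',.04)): print(n,proj(W,S2W(p,[x,-.08,.082])).round(),proj(S,S2W(p,[x,-.08,.082])).round(1))
for s in(w,S):
  for q in('start_top','lever_paddle'): print(q,[(round(d['p'],2),[round(v,1) for v in d['bbox']]) for d in finder.find_in(s,q)][:2])
cv2.imwrite('pics/w6.png',np.hstack([w['frame'][130:330,200:420].repeat(2,0).repeat(2,1),cv2.resize(S['frame'][140:240,260:350],(360,400),interpolation=2)])[:,:,::-1])
E
```

```text
clock: 18.65
tcp_pos: [0.517, 0.0108, 0.1591]
eef_rot: [0.137, 0.991, -0.0, 0.0]
force: [-0.1, 0.9, -0.6]
finger_gap: -0.002
grip_force: 0.0
[0.5170492  0.0107753  0.15910033]
button top below tip [[317. 213.]] pred [[321. 215.]]
off [[357. 256.]] [[312.1 182.8]]
slow [[356. 288.]] [[300.9 180.2]]
fast [[355. 318.]] [[290.  177.6]]
start_top [(0.75, [318.0, 210.4, 33.0, 36.9])]
lever_paddle []
start_top [(0.43, [334.0, 183.3, 10.7, 10.6])]
lever_paddle []
```

View pics/w6.png

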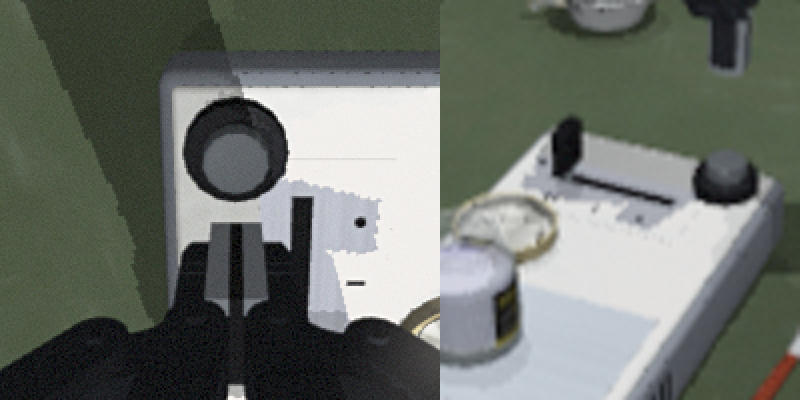

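The lever paddle is at side pixel (292,176), which is the "fast" prediction. The button centre is at wrist pixel (317,209), so I shift 3 mm towards the robot and press.

```bash
python3 -m handwheel '{"translation":[[-0.003,0.0008,-0.02],[-0.003,0.0008,-0.04],[-0.003,0.0008,-0.055],[-0.003,0.0008,-0.06],[-0.003,0.0008,-0.063],[-0.003,0.0008,-0.066],[-0.003,0.0008,-0.069],[-0.003,0.0008,-0.071],[-0.003,0.0008,-0.071],[-0.003,0.0008,-0.071]],"delta_rot":[[0,0,0],[0,0,0],[0,0,0],[0,0,0],[0,0,0],[0,0,0],[0,0,0],[0,0,0],[0,0,0],[0,0,0]],"claw":[0,0,0,0,0,0,0,0,0,0]}'
```

```text
clock: 20.2
tcp_pos: [0.514, 0.0114, 0.0899]
eef_rot: [0.138, 0.99, 0.0, 0.0]
force: [-5.1, -0.7, 15.5]
finger_gap: 0.0
grip_force: 7.7
```

```bash
python3 -m handwheel '{"translation":[[0,0,-0.001],[0,0,-0.0015],[0,0,-0.0015],[0,0,0.003],[0,0,0.01],[0,0,0.03],[0,0,0.07],[0,0,0.12],[0,0,0.16],[0,0,0.16]],"delta_rot":[[0,0,0],[0,0,0],[0,0,0],[0,0,0],[0,0,0],[0,0,0],[0,0,0],[0,0,0],[0,0,0],[0,0,0]],"claw":[0,0,0,0,0,0,0,0,0,0]}'
python3 - <<'E'
from station import bot,optics
import cv2,numpy as np
w=optics.snapshot('wrist')['frame'];S=optics.snapshot('side')['frame']
cv2.imwrite('pics/w7.png',np.hstack([w[100:300,220:440].repeat(2,0).repeat(2,1),cv2.resize(S[150:260,240:339],(360,400),interpolation=2)])[:,:,::-1])
E
```

```text
clock: 21.45
tcp_pos: [0.5156, 0.0116, 0.2516]
eef_rot: [0.137, 0.99, 0.001, 0.003]
force: [-0.1, -0.3, -0.4]
finger_gap: 0.002
grip_force: 0.0
```

View pics/w7.png

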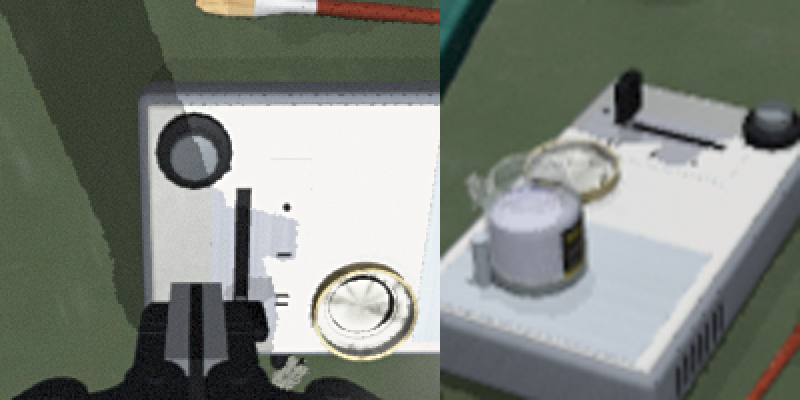

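The jar is at its pin (480,260), the lever is at the far end of its slot (628,95), the button is back up (773,115), and the lid and brush are untouched. I hand the job in.

```bash
python3 -c "
from station import workorder
print(workorder.job_done())"
```

```text
the job is handed in; nothing more can be done
None
```

I handed the job in at about 21.5 s: the jar is seated against the pins (only one shows in the last pictures), the selector is at its far stop and the start button was pressed fully in and sprang back; the judge gave no verdict.

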